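# Sort casts and polishing wheels into the bench trays

## Robot

A 6-joint arm with a two-finger parallel gripper is mounted at the origin on a cart in front of the work surface, level with it; the furniture and walls round the work are solid. World frame = base frame: x ahead of the robot, y to its left, z up, the work surface at z = 0. Lengths are in mm, angles in rad, forces in N, time in s.
With the tool pointing down it reaches from about 325 to 775 mm from the base axis. Payload 5.5 kg.
Tool frame: the origin (TCP) lies midway between the tips of the shut fingers; the grasp point (between the pads) lies 19 mm behind it; z points along the fingers, y is the line along which they close (so a half turn about z gives the same grasp; the last joint's range is limited). The gripper opens to 85 mm and grips with 20 to 120 N. Pads are 22 mm wide; open, the fingers measure 114 mm over their backs; the gripper's body (76 mm by 85 mm) begins 54 mm behind the grasp point. The pads swing forward as they close: fully open they stand 13 mm farther back than shut.
Start: joints at [1.13, 0.091, 1.231, -0, 1.82, -0.057], TCP at [224.673, 556.362, 231.275] pointing down, gripper open.
Joint ranges: [-2.87, 2.87], [-0.86, 2.18], [0.17, 2.46], [-1.51, 4.65], [0.06, 2.69], [-2.65, 2.65]. Speed limits (rad/s): [2.57, 2.57, 3.01, 3.14, 3.14, 3.14].

## Interface

Orientations are given as a unit quaternion [w, x, y, z].
In Python, from station import arm, optics, nets gives the robot as it stands. The module is installed in compiled form; this text tells all that it offers.
- The arm moves only by the shell command python3 -m pendant 'ROWS'. ROWS is JSON, one flat list of numbers, 7 for each row, row after row: the turn, a rotation vector about the world's x, y, z in units of 5 degrees (1.0 is 5 degrees), then the shift along the world's x, y, z in units of 40 mm (1.0 is 40 mm), then the finger opening in mm, from 0 to 85.4. In form: [wx, wy, wz, tx, ty, tz, grip, wx, wy, wz, tx, ty, tz, grip, ...]. A call has 1 to 5 rows; each row is the pose to reach, as a shift and turn from the pose commanded when the call began; what a row does not reach only later rows make up. A row lasts 1/10 s, in which the tool goes at most 50 mm and 8.59 degrees, less where a joint would pass 70% of its speed; a pose out of reach is approached as far as the arm can. A call with a gripper value outside its range is refused whole. The fingers move at their own pace and stop on an object; the grip force is fixed at half the most. Time passes only in rows, so rows that repeat a pose let the fingers close. It gives the time, the measured TCP pose, the force, the opening and the grip force at its end, in the units of the state.
- arm.sense(): the state, without advancing time (a new reading comes with each control period).
- optics.grab_frame(name): name is "side" or "top" or "wrist"; returns a dict with "image" (480x640x3 uint8, red, green, blue), "camera_matrix" (3x3 intrinsics, pixels), "position" and "rotation" of the camera in the world; the wrist camera has in their place "tool_from_camera" (4x4, takes a point from camera to tool coordinates, whose origin is the TCP and whose axes are the flange's). Camera axes: x right, y up, looking along -z (the intrinsics and any distortion apply to the point x, -y, -z); pixel columns grow to the right and rows downward; lengths in mm; the calibration is good to about 2 mm. The wrist camera is an equidistant fisheye: a pixel r from the principal point sees the ray r / f radians off the axis. A picture is of the moment at which its call begins: read the wrist's pose just before it. There is no depth.
- arm.finish_job(): hands the job in; it is judged then, once.
Trained networks look in a picture, given as the dict that the camera call returned (one of the last four; its "shot" number tells which), for a name from the list of things; names that differ only in an ending like _2 or _b are one class to them, and where a whole thing is asked for, a point or a joint stands for the part that bears it (a point fixed in the world has none). Each returns a list of dicts, best first, with "p" (0 to 1); they miss things now and then, are a little off and sometimes report something else, mostly with a low value. They report only what shows in the picture. A call takes as long as a camera call. They do not tell look-alikes from the thing itself.
- nets.recognise(label, picture): "point" ([x, y, z] in mm, in the coordinates of the camera as it stood for that picture, good to about 4 mm: the middle of the surface that is visible of it).
- nets.cut_out(label, picture): "pixels" (480x640 bool, what is visible of it).
The state is a dict: "time_s": time; "joints": joint angles; "qd": joint speeds; "effort": joint torques, N m; "eef_pos": TCP position; "eef_rot": TCP orientation; "force": force on the tool from outside, world axes, zero at the start; "torque": the same for the moment, N m; "grip_width": finger opening in mm; "grasp_force": force on a finger pad.
Only numpy, scipy, OpenCV 4.12 (cv2) and the standard library are available. Lean on these libraries where they do the work, as an engineer would, in place of code of your own. Each camera call takes 0.05 s, during which the arm holds its last target. There are 200 camera calls.

## Task

Clear up after a denture case: put the two plaster casts, the yellow and the blue one, into the green tray and the two wheels, the cream felt wheel and the brown grinding wheel, into the black tray, one thing to a bay, each lying flat on the tray floor the same way up as it stands now. Set the casts down, never drop them, and leave the bar of polishing compound and the blue-lidded tin where they are.

Things in the scene. Friction and masses are not known exactly. Their poses are not given: they have to be found in the camera images.
- yellow_cast: ochre yellow plaster jaw cast, a horseshoe with teeth on top, 50 (x) x 62 (y) x 27 mm high, loose, teeth up; sides upright to 18 mm. Inside of the arch counts as solid. Origin: underside, middle of the outline; z up, -x to the rounded front, +x to the open heels. Width across y: 48 mm at x = 0, 54 at x = +10, 62 at the heels (x = +25); grips best across y at x = +5 to +20 mm.
- blue_cast: light blue plaster jaw cast, a horseshoe with teeth on top, 50 (x) x 62 (y) x 35 mm high, loose, teeth up; sides upright to 26 mm. Inside of the arch counts as solid. Origin: underside, middle of the outline; z up, -x to the rounded front, +x to the open heels. Width across y: 48 mm at x = 0, 54 at x = +10, 62 at the heels (x = +25); grips best across y at x = +5 to +20 mm.
- felt_wheel: cream felt polishing wheel with a small dark red hub on top, a round disc of 50 mm diameter, 15 mm high, lying flat; loose. Its rim can be gripped from the bench up to about 10 mm. Origin: centre of its underside; z up.
- grinding_wheel: brown grinding wheel with a small grey hub on top, a round disc of 40 mm diameter, 12 mm high, lying flat; loose. Its rim can be gripped from the bench up to about 8 mm. Origin: centre of its underside; z up.
- cast_tray: green plastic tray for the casts, fixed: 190 (x) x 138 (y) mm, walls and divider 14 mm high, 4 mm thick, a 7 mm pull tab beyond each short end. Floor 4 mm above the bench. Two bays side by side along x, each 89 (x) by 130 (y) mm inside, centred at x = +46.5 and -46.5 mm, y = 0. Origin: centre of the underside; z up. Left or right of the robot, turned up to 0.25 rad.
- wheel_tray: black plastic tray for the wheels, fixed: 190 (x) x 138 (y) mm, walls and divider 14 mm high, 4 mm thick, a 7 mm pull tab beyond each short end. Floor 4 mm above the bench. Two bays side by side along x, each 89 (x) by 130 (y) mm inside, centred at x = +46.5 and -46.5 mm, y = 0. Origin: centre of the underside; z up. Left or right of the robot, turned up to 0.25 rad.
- compound_bar: loose bystander: half-used bar of brown-orange polishing compound with a red wrapper end, 38 (x) x 60 (y) x 28 mm high; stays where it is. Origin: centre of its underside; z up.
- grease_tin: loose bystander: flat round white tin with a blue lid, 68 mm diameter, 25 mm high; stays where it is. Origin: centre of its underside; z up.
Things that resemble listed ones, but are neither listed nor needed, are in the scene too. What is shaped like the grinding_wheel but pink is not meant.

How it is judged (in metres and radians):
At the end, for the whole second after the job is handed in: Casts in the green, wheels in the black tray, one to a bay: origin within 24 mm (x) and 47 mm (y) of the bay centre, underside on the tray floor (-2 to +3.5 mm), upright to 0.12 rad, released, at rest. Compound bar and tin within 30 mm of where they stood (((x of yellow_cast in the frame of cast_tray between 0.0225 and 0.0705 m and y of yellow_cast in the frame of cast_tray between -0.047 and 0.047 m and x of blue_cast in the frame of cast_tray between -0.0705 and -0.0225 m and y of blue_cast in the frame of cast_tray between -0.047 and 0.047 m) or (x of yellow_cast in the frame of cast_tray between -0.0705 and -0.0225 m and y of yellow_cast in the frame of cast_tray between -0.047 and 0.047 m and x of blue_cast in the frame of cast_tray between 0.0225 and 0.0705 m and y of blue_cast in the frame of cast_tray between -0.047 and 0.047 m)) and ((x of felt_wheel in the frame of wheel_tray between 0.0225 and 0.0705 m and y of felt_wheel in the frame of wheel_tray between -0.047 and 0.047 m and x of grinding_wheel in the frame of wheel_tray between -0.0705 and -0.0225 m and y of grinding_wheel in the frame of wheel_tray between -0.047 and 0.047 m) or (x of felt_wheel in the frame of wheel_tray between -0.0705 and -0.0225 m and y of felt_wheel in the frame of wheel_tray between -0.047 and 0.047 m and x of grinding_wheel in the frame of wheel_tray between 0.0225 and 0.0705 m and y of grinding_wheel in the frame of wheel_tray between -0.047 and 0.047 m)) and z of yellow_cast in the frame of cast_tray between 0.002 and 0.0075 m and angle between each of yellow_cast, blue_cast, felt_wheel, grinding_wheel's own z axis and vertical below 0.12 rad and linear speed of each of yellow_cast, blue_cast, felt_wheel, grinding_wheel below 0.02 m/s and angular speed of each of yellow_cast, blue_cast, felt_wheel, grinding_wheel below 0.2 rad/s and z of blue_cast in the frame of cast_tray between 0.002 and 0.0075 m and z of felt_wheel in the frame of wheel_tray between 0.002 and 0.0075 m and z of grinding_wheel in the frame of wheel_tray between 0.002 and 0.0075 m and distance of each of compound_bar, grease_tin from where it was at the start of the episode below 0.03 m); the robot touches nothing.
It fails at once if the compound bar is pushed or carried more than 30 mm from where it stood (distance of compound_bar from where it was at the start of the episode above 0.03 m).
It fails at once if the tin is pushed or carried more than 30 mm from where it stood (distance of grease_tin from where it was at the start of the episode above 0.03 m).
It fails at once if the yellow cast is dropped from more than about 4 cm (falls free at over 0.9 m/s) (contact force between yellow_cast and anything else below 0.01 N and linear speed of yellow_cast above 0.9 m/s).
It fails at once if the blue cast is dropped from more than about 4 cm (falls free at over 0.9 m/s) (contact force between blue_cast and anything else below 0.01 N and linear speed of blue_cast above 0.9 m/s).
It also fails if it takes over 99 s, if anything falls off the work surface, if the arm or the gripper's body presses on something with over 40 N, if the wrist force passes 120 N, or if a joint passes its speed limit or range.

## Working session

There is one attempt and no reset: what is moved stays moved. The work goes in short steps, Python scripts to look and compute and a shell command to move; the robot and the scene stay as the last step left them, time stands still between calls to the robot, and variables do not carry over. Pictures are saved under pics/ and viewed, at most 14 in all, crops included, and the job is handed in when it is done.

```bash
mkdir -p pics; cat > h.py <<'E'
import numpy as np, cv2
from station import arm, optics, nets
from scipy.spatial.transform import Rotation as R
def snap(n,f):
    d=optics.grab_frame(n); cv2.imwrite('pics/'+f,d['image'][:,:,::-1]); return d
def w(d,p): return np.array(d['rotation'])@np.array(p)+np.array(d['position'])
def ray(d,u,v):
    K=np.array(d['camera_matrix']); r=np.array([(u-K[0,2])/K[0,0],-(v-K[1,2])/K[1,1],-1]); return np.array(d['rotation'])@r
def atz(d,u,v,z):
    r=ray(d,u,v); c=np.array(d['position']); return c+r*(z-c[2])/r[2]
E
python3 - <<'E'
from h import *
s=arm.sense(); print(s['eef_pos'],s['eef_rot'],s['time_s'])
for n in('top','side'):
    d=snap(n,n+'1.png'); print(n,np.round(d['position']),np.round(d['rotation'],2).tolist(),np.round(d['camera_matrix']).tolist(),[k for k in d])
    for l in 'yellow_cast blue_cast felt_wheel grinding_wheel cast_tray wheel_tray compound_bar grease_tin'.split():
        print(l,[(round(x['p'],2),np.round(w(d,x['point'])).tolist()) for x in nets.recognise(l,d)])
E
```

```text
[224.54767643 556.0862729  230.13064642] [-2.47356358e-04  1.90731952e-01  9.81641653e-01 -9.62111796e-04] 0.0
top [ 439.   73. 1197.] [0.71, 0.01, -0.02, -0.7] [[468.0, 0.0, 328.0], [0.0, 468.0, 239.0], [0.0, 0.0, 1.0]] ['image', 'camera_matrix', 'position', 'rotation', 'shot']Traceback (most recent call last):
  File "<stdin>", line 6, in <module>
  File "h.py", line 6, in w
    def w(d,p): return np.array(d['rotation'])@np.array(p)+np.array(d['position'])
                       ~~~~~~~~~~~~~~~~~~~~~~~^~~~~~~~~~~~
ValueError: matmul: Input operand 1 has a mismatch in its core dimension 0, with gufunc signature (n?,k),(k,m?)->(n?,m?) (size 3 is different from 4)
```

Rotation is a quaternion.

```bash
sed -i "s/np.array(d\['rotation'\])@/RM(d)@/" h.py; cat >> h.py <<'E'
def RM(d): return R.from_quat(d['rotation'],scalar_first=True).as_matrix()
def px(d,P):
    K=np.array(d['camera_matrix']); c=RM(d).T@(np.array(P,float)-d['position']); return K[0,0]*c[0]/-c[2]+K[0,2], K[1,1]*-c[1]/-c[2]+K[1,2]
E
python3 - <<'E'
from h import *
for n in('top','side'):
    d=snap(n,n+'1.png'); print(n,np.round(d['position']),np.round(d['rotation'],2).tolist(),np.round(d['camera_matrix']).tolist())
    for l in 'yellow_cast blue_cast felt_wheel grinding_wheel cast_tray wheel_tray compound_bar grease_tin'.split():
        print(l,[(round(x['p'],2),np.round(w(d,x['point'])).tolist(),np.round(px(d,w(d,x['point']))).tolist()) for x in nets.recognise(l,d)])
E
```

```text
top [ 439.   73. 1197.] [0.71, 0.01, -0.02, -0.7] [[468.0, 0.0, 328.0], [0.0, 468.0, 239.0], [0.0, 0.0, 1.0]]
yellow_cast [(0.68, [446.0, -109.0, 15.0], [392.0, 258.0])]
blue_cast [(0.56, [446.0, 106.0, 30.0], [307.0, 256.0])]
felt_wheel [(0.54, [564.0, -9.0, 14.0], [354.0, 210.0]), (0.51, [563.0, -135.0, 29.0], [404.0, 211.0]), (0.49, [443.0, -109.0, 17.0], [393.0, 259.0])]
grinding_wheel [(0.74, [414.0, 452.0, 9.0], [169.0, 266.0]), (0.54, [452.0, -17.0, 7.0], [356.0, 255.0])]
cast_tray [(0.91, [519.0, -337.0, 8.0], [481.0, 231.0])]
wheel_tray [(0.85, [502.0, 316.0, 8.0], [225.0, 232.0])]
compound_bar [(0.8, [559.0, -134.0, 31.0], [404.0, 213.0]), (0.5, [521.0, -339.0, 9.0], [482.0, 230.0])]
grease_tin [(0.92, [563.0, 123.0, 29.0], [301.0, 209.0])]
side [ -18. 1007.  505.] [-0.21, -0.13, 0.53, 0.81] [[478.0, 0.0, 325.0], [0.0, 478.0, 245.0], [0.0, 0.0, 1.0]]
yellow_cast [(0.59, [442.0, -102.0, 18.0], [372.0, 235.0])]
blue_cast []
felt_wheel [(0.52, [561.0, 0.0, 10.0], [315.0, 242.0])]
grinding_wheel [(0.85, [412.0, 460.0, 9.0], [257.0, 350.0])]
cast_tray [(0.81, [467.0, -338.0, 7.0], [394.0, 211.0])]
wheel_tray [(0.84, [498.0, 316.0, 4.0], [265.0, 303.0])]
compound_bar [(0.6, [547.0, -122.0, 5.0], [340.0, 230.0]), (0.15, [500.0, 317.0, 3.0], [264.0, 304.0])]
grease_tin [(0.55, [570.0, 156.0, 15.0], [279.0, 262.0])]
```

View pics/top1.png

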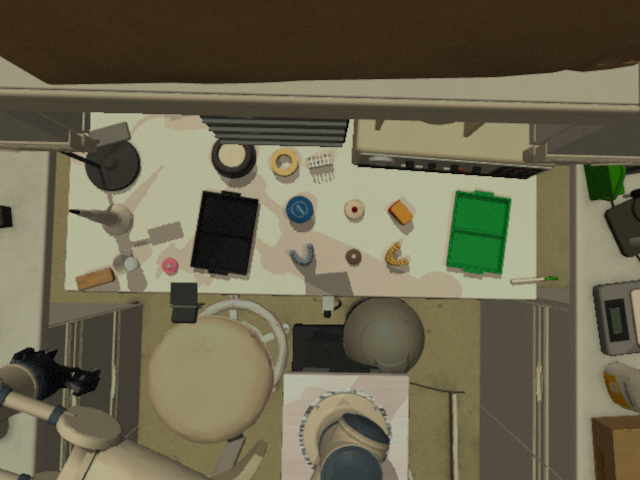

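View pics/side1.png

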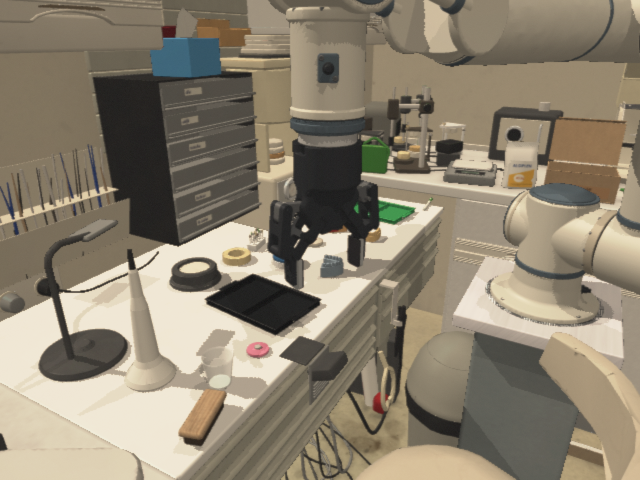

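Top view: brown grinding wheel (353,256) versus pink look-alike (170,266). Felt wheel (354,209) versus tape roll (285,162) and the dark ring (234,157). Yellow cast (397,257) and blue cast (303,254) versus the white cast (320,165). I'm choosing by colour. Next: orientations and a close crop.

```bash
python3 - <<'E'
from h import *
d=snap('top','top2.png'); im=d['image']
cv2.imwrite('pics/crop1.png',cv2.resize(im[190:285,270:430,::-1],None,fx=5,fy=5,interpolation=cv2.INTER_CUBIC))
for l,z in (('cast_tray',14),('wheel_tray',14),('yellow_cast',13),('blue_cast',13),('compound_bar',28)):
    c=nets.cut_out(l,d)
    for x in c[:2]:
        m=np.array(x['pixels']); v,u=np.nonzero(m)
        P=np.array([atz(d,a,b,z)[:2] for a,b in zip(u,v)],np.float32)
        r=cv2.minAreaRect(P); print(l,round(x['p'],2),len(u),np.round(P.mean(0)),np.round(r[0]),np.round(r[1]),round(r[2],1),np.round(cv2.boxPoints(r)).tolist())
E
```

```text
cast_tray 0.96 4416 [ 518. -329.] [ 518. -329.] [144. 210.] 82.9 [[405.0, -387.0], [613.0, -413.0], [631.0, -270.0], [422.0, -244.0]]
cast_tray 0.63 237 [ 451. -114.] [ 450. -115.] [58. 48.] 27.5 [[413.0, -107.0], [435.0, -150.0], [486.0, -123.0], [464.0, -81.0]]
wheel_tray 0.62 4547 [502. 315.] [503. 316.] [145. 211.] 82.3 [[389.0, 258.0], [598.0, 230.0], [617.0, 374.0], [408.0, 402.0]]
wheel_tray 0.2 274 [567. -11.] [568. -11.] [46. 43.] 1.1 [[545.0, 10.0], [545.0, -33.0], [591.0, -32.0], [590.0, 11.0]]
yellow_cast 0.54 259 [ 452. -117.] [ 451. -116.] [61. 51.] 26.1 [[413.0, -107.0], [435.0, -152.0], [490.0, -126.0], [468.0, -80.0]]
blue_cast 0.48 219 [447. 113.] [447. 114.] [49. 59.] 21.8 [[413.0, 133.0], [435.0, 78.0], [480.0, 96.0], [458.0, 151.0]]
compound_bar 0.83 395 [ 560. -127.] [ 560. -127.] [62. 41.] 46.0 [[524.0, -135.0], [553.0, -164.0], [596.0, -119.0], [567.0, -91.0]]
compound_bar 0.51 233 [ 451. -114.] [ 451. -114.] [59. 48.] 27.5 [[413.0, -107.0], [435.0, -150.0], [488.0, -122.0], [466.0, -79.0]]
```

View pics/crop1.png

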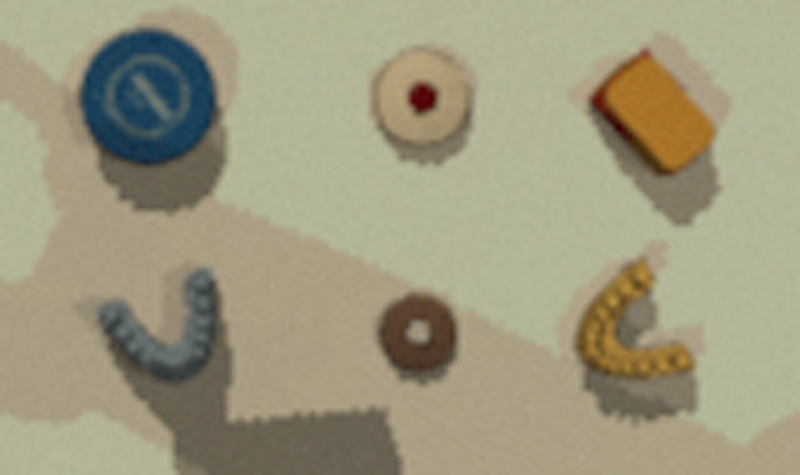

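Crop shows blue cast at crop (160,330) with heels up-left/up, brown wheel at (418,333) with its grey hub, and yellow cast at (630,320) with heels to the right. Felt wheel is at (421,97) with its dark red hub, the tin at (148,97) and the bar at (658,112). The choices agree with the descriptions, so I start with the felt wheel.

```bash
python3 -m pendant '[0,0,3,3.1,-5.2,0,85, 0,0,3,3.1,-5.2,0,85, 0,0,3,3.1,-5.2,0,85, 0,0,3,3.1,-5.2,0,85, 0,0,3,3.1,-5.2,0,85]'
python3 -m pendant '[0,0,0,3.1,-5.2,-0.5,85, 0,0,0,3.1,-5.2,-0.5,85, 0,0,0,3.1,-5.2,-0.5,85, 0,0,0,3.1,-5.2,-0.5,85, 0,0,0,3.1,-5.2,-0.5,85]'
python3 -m pendant '[0,0,0,2.3,-3.8,-0.5,75, 0,0,0,2.3,-3.8,-0.5,75, 0,0,0,2.3,-3.8,-0.5,75, 0,0,0,2.3,-3.8,-0.5,75, 0,0,0,2.3,-3.8,-0.5,75]'
cat >> h.py <<'E'
def wray(d,s,u,v):
    K=np.array(d['camera_matrix']); a=np.array([(u-K[0,2])/K[0,0],(v-K[1,2])/K[1,1]]); t=np.hypot(*a)
    r=np.array([np.sin(t)*a[0]/t,-np.sin(t)*a[1]/t,-np.cos(t)]); T=np.array(d['tool_from_camera']); Q=R.from_quat(s['eef_rot'],scalar_first=True).as_matrix()
    return Q@T[:3,3]+np.array(s['eef_pos']), Q@T[:3,:3]@r
def wat(d,s,u,v,z):
    c,r=wray(d,s,u,v); return c+r*(z-c[2])/r[2]
def wpt(d,s,p):
    T=np.array(d['tool_from_camera']); Q=R.from_quat(s['eef_rot'],scalar_first=True).as_matrix()
    return Q@(T[:3,:3]@np.array(p)+T[:3,3])+np.array(s['eef_pos'])
def yaw(s):
    Q=R.from_quat(s['eef_rot'],scalar_first=True).as_matrix(); return round(float(np.degrees(np.arctan2(Q[1,1],Q[0,1]))),1)
def look(f,labels,hs={}):
    s=arm.sense(); d=snap('wrist',f); print('t',s['time_s'],'tcp',np.round(s['eef_pos'],1),'yaw',yaw(s),'grip',round(s['grip_width'],1))
    for l in labels:
        print(l,[(round(x['p'],2),np.round(wpt(d,s,x['point'])).tolist()) for x in nets.recognise(l,d)[:3]])
        for x in nets.cut_out(l,d)[:2]:
            v,u=np.nonzero(x['pixels']); P=np.array([wat(d,s,a,b,hs.get(l,15))[:2] for a,b in zip(u,v)],np.float32); r=cv2.minAreaRect(P)
            print('  cut',round(x['p'],2),'px',round(u.mean()),round(v.mean()),'mean',np.round(P.mean(0),1),'rect',np.round(r[0],1),np.round(r[1],1),round(r[2],1),
              'ray0',[np.round(q,3).tolist() for q in wray(d,s,u.mean(),v.mean())])
    return s,d
E
python3 - <<'E'
from h import *
s,d=look('w1.png',['felt_wheel','grinding_wheel','yellow_cast','blue_cast','wheel_tray','cast_tray'],dict(felt_wheel=15,grinding_wheel=12,yellow_cast=20,blue_cast=28))
print(np.round(d['camera_matrix']).tolist(),np.round(d['tool_from_camera'],2).tolist(),s['eef_rot'])
E
```

```text
time_s: 1.8
eef_pos: [349.5, 346.3, 231.5]
eef_rot: [0.0, 0.061, 0.998, 0.0]
force: [1.2, 0.8, -0.1]
grip_width: 84.9
grasp_force: 0.0
time_s: 2.3
eef_pos: [473.5, 138.0, 211.3]
eef_rot: [0.0, 0.061, 0.998, -0.0]
force: [0.6, 0.8, 0.0]
grip_width: 85.0
grasp_force: 0.0
time_s: 2.8
eef_pos: [565.4, -15.1, 189.7]
eef_rot: [-0.001, 0.063, 0.998, -0.001]
force: [-0.9, 1.0, -0.2]
grip_width: 75.0
grasp_force: 0.0
t 2.8 tcp [565.4 -15.1 189.7] yaw 82.7 grip 75.0
felt_wheel [(0.59, [567.0, -14.0, 10.0])]
  cut 0.73 px 322 212 mean [566.3 -10. ] rect [566.4 -10.1] [46.8 47.9] 82.8 ray0 [[491.494, -4.913, 332.666], [0.229, -0.016, -0.973]]
  cut 0.46 px 43 207 mean [ 519.9 -309.7] rect [ 518.4 -322.8] [151.3 210.7] 83.0 ray0 [[491.494, -4.913, 332.666], [0.063, -0.685, -0.726]]
grinding_wheel [(0.61, [449.0, -14.0, 6.0])]
  cut 0.97 px 304 80 mean [450.5 -10.8] rect [450.3 -10.6] [38.4 38.5] 53.6 ray0 [[491.494, -4.913, 332.666], [-0.127, -0.018, -0.992]]
yellow_cast [(0.66, [444.0, -110.0, 19.0])]
  cut 0.56 px 188 103 mean [ 453.7 -112.1] rect [ 452.6 -112.5] [62.2 51.3] 25.2 ray0 [[491.494
[... 409 characters left out ...]
4, 0.68, -0.733]]
  cut 0.47 px 322 212 mean [566.3 -10.1] rect [566.8  -9.9] [47.1 47.1] 11.4 ray0 [[491.494, -4.913, 332.666], [0.229, -0.016, -0.973]]
cast_tray [(0.65, [522.0, -314.0, 2.0])]
  cut 0.97 px 43 207 mean [ 520.1 -310. ] rect [ 518.3 -323.3] [151.2 209.3] 83.2 ray0 [[491.494, -4.913, 332.666], [0.063, -0.685, -0.725]]
  cut 0.7 px 599 122 mean [501.8 295.1] rect [501.4 298. ] [141.7 213. ] 88.3 ray0 [[491.494, -4.913, 332.666], [0.024, 0.681, -0.732]]
[[372.0, 0.0, 317.0], [0.0, 372.0, 235.0], [0.0, 0.0, 1.0]] [[0.0, 0.96, 0.29, 74.9], [1.0, -0.0, -0.0, 0.64], [-0.0, 0.29, -0.96, -142.86], [0.0, 0.0, 0.0, 1.0]] [-1.02075586e-03  6.33162227e-02  9.97992857e-01 -5.21464856e-04]
```

View pics/w1.png

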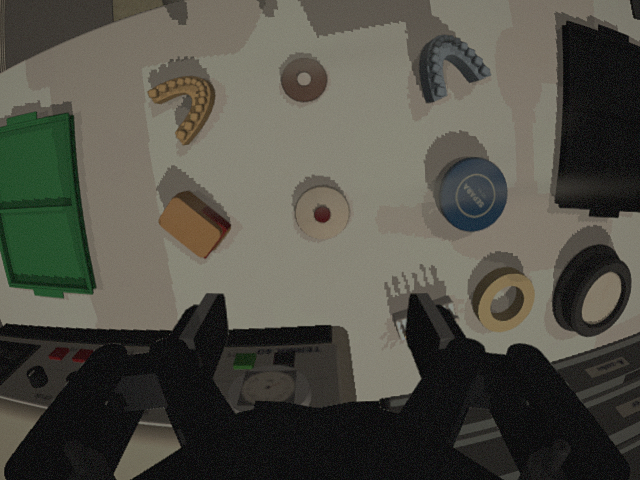

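Wrist view: felt wheel with red hub at (322,212), brown wheel (304,80), yellow cast (185,105), blue cast (450,68), tin (474,195), bar (195,225), green tray left, black tray right. I'll descend and look once closer to triangulate heights.

```bash
python3 -m pendant '[0,0,0,0.05,0.05,-1.2,75, 0,0,0,0.05,0.05,-2.2,75, 0,0,0,0.05,0.05,-2.5,75, 0,0,0,0.05,0.05,-2.5,75]'
python3 - <<'E'
from h import *
s,d=look('w2.png',['felt_wheel','grinding_wheel','yellow_cast','blue_cast'],dict(felt_wheel=15,grinding_wheel=12,yellow_cast=20,blue_cast=28))
c0=np.array([491.494,-4.913,332.666])
for l,r0 in (('felt_wheel',[.229,-.016,-.973]),('grinding_wheel',[-.127,-.018,-.992]),('yellow_cast',[-.113,-.321,-.94]),('blue_cast',[-.128,.351,-.927])):
    c=nets.cut_out(l,d)
    if c:
        v,u=np.nonzero(c[0]['pixels']); o,r=wray(d,s,u.mean(),v.mean()); A=np.c_[r0,-r]; t=np.linalg.lstsq(A,o-c0,rcond=None)[0]; print(l,np.round((c0+t[0]*np.array(r0)+o+t[1]*r)/2,1))
E
```

```text
time_s: 3.85
eef_pos: [565.3, -9.5, 89.1]
eef_rot: [-0.002, 0.061, 0.998, 0.0]
force: [0.0, -0.1, 0.5]
grip_width: 74.8
grasp_force: 0.0
t 3.85 tcp [565.3  -9.5  89.1] yaw 83.0 grip 74.8
felt_wheel [(0.8, [568.0, -12.0, 7.0])]
  cut 0.7 px 315 249 mean [565.3  -9.8] rect [565.8 -10.1] [48.1 48.3] 51.3 ray0 [[491.715, 0.171, 232.271], [0.32, -0.043, -0.947]]
grinding_wheel [(0.78, [451.0, -13.0, 7.0])]
  cut 0.91 px 290 62 mean [450.7 -10.4] rect [450.8 -10.6] [38.1 38.1] 81.9 ray0 [[491.715, 0.171, 232.271], [-0.182, -0.047, -0.982]]
yellow_cast [(0.57, [447.0, -105.0, 19.0])]
  cut 0.61 px 130 98 mean [ 454.4 -110.4] rect [ 452.4 -111.6] [64.7 54.6] 26.1 ray0 [[491.715, 0.171, 232.271], [-0.153, -0.454, -0.878]]
  cut 0.59 px 12 269 mean [ 555.7 -259.4] rect [ 540.6 -247.8] [ 55.1 201.7] 64.8 ray0 [[491.715, 0.171, 232.271], [0.183, -0.757, -0.627]]
blue_cast [(0.72, [448.0, 106.0, 26.0]), (0.46, [568.0, -12.0, 10.0])]
  cut 0.92 px 492 45 mean [450.1 109.1] rect [448.1 110. ] [49.3 72. ] 22.0 ray0 [[491.715, 0.171, 232.271], [-0.175, 0.461, -0.87]]
felt_wheel [569.  -10.3   3.4]
grinding_wheel [449.3 -10.8   3.2]
yellow_cast [ 452.7 -115.6    8.5]
blue_cast [447.5 116.1  13.1]
```

```bash
python3 -m pendant '[0,0,0,-0.02,0,-1,70, 0,0,0,-0.02,0,-1.8,70, 0,0,0,-0.02,0,-2.25,70, 0,0,0,-0.02,0,-2.3,65, 0,0,0,-0.02,0,-2.3,65]'
python3 -m pendant '[0,0,0,0,0,0,40, 0,0,0,0,0,0,40, 0,0,0,0,0,0,40, 0,0,0,0,0,0,40, 0,0,0,0,0,0,40]'
```

```text
time_s: 5.0
eef_pos: [565.8, -9.6, -0.7]
eef_rot: [-0.0, 0.061, 0.998, -0.0]
force: [-0.1, -0.1, 0.1]
grip_width: 65.1
grasp_force: 0.0
time_s: 5.5
eef_pos: [567.5, -9.8, 2.0]
eef_rot: [0.002, 0.061, 0.998, -0.0]
force: [-0.4, -0.5, 6.9]
grip_width: 44.8
grasp_force: 61.5
```

```bash
python3 -m pendant '[0,0,0,0,0,0.3,40, 0,0,0,0,0,0.8,40, 0,0,0,0,0,1.6,40, 0,0,0,0,0,2.2,40, 0,0,0,0,0,2.2,40]'
python3 - <<'E'
from h import *
s,d=look('w3.png',[]); print(s['grasp_force'])
E
```

```text
time_s: 6.0
eef_pos: [568.3, -9.8, 93.0]
eef_rot: [0.004, 0.061, 0.998, -0.0]
force: [0.4, -0.6, -0.1]
grip_width: 44.8
grasp_force: 61.3
t 6.0 tcp [568.3  -9.8  93. ] yaw 83.0 grip 44.8
61.28458140141447
```

View pics/w3.png

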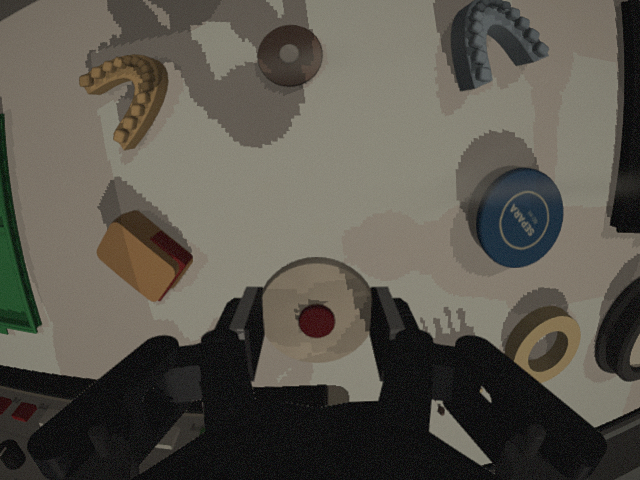

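Wrist view: felt wheel held between pads, hub at (316,320), level. Carry to the far bay of the black tray.

```bash
python3 -m pendant '[0,0,0,-0.1,0.8,0.3,40, 0,0,0,-0.2,1.8,0.5,40, 0,0,0,-0.2,2.8,0.5,40, 0,0,0,-0.2,3.8,0.5,40, 0,0,0,-0.3,4.6,0.5,40]'
python3 -m pendant '[0,0,0,-0.1,0.8,0,40, 0,0,0,-0.2,1.8,0,40, 0,0,0,-0.2,2.6,0,40, 0,0,0,-0.2,3.2,0,40, 0,0,0,-0.2,3.4,0,40]'
python3 - <<'E'
from h import *
s,d=look('w4.png',['wheel_tray','felt_wheel'],dict(wheel_tray=14,felt_wheel=115))
E
```

```text
time_s: 6.55
eef_pos: [553.0, 176.3, 105.7]
eef_rot: [-0.001, 0.061, 0.998, -0.0]
force: [-0.1, -0.8, -0.5]
grip_width: 44.4
grasp_force: 61.3
time_s: 7.05
eef_pos: [544.6, 312.4, 105.3]
eef_rot: [-0.001, 0.06, 0.998, -0.0]
force: [0.3, -0.3, -0.4]
grip_width: 44.6
grasp_force: 61.3
t 7.05 tcp [544.6 312.4 105.3] yaw 83.2 grip 44.6
wheel_tray [(0.71, [484.0, 322.0, 8.0])]
  cut 0.91 px 314 149 mean [485.2 318.4] rect [497.9 317.1] [143.9 202.5] 82.5 ray0 [[470.698, 322.017, 248.337], [0.061, -0.015, -0.998]]
felt_wheel [(0.94, [542.0, 311.0, 113.0])]
  cut 0.9 px 316 310 mean [542.5 313.2] rect [543.8 313.2] [44.4 49.2] 83.2 ray0 [[470.698, 322.017, 248.337], [0.471, -0.057, -0.881]]
  cut 0.53 px 92 289 mean [524.2 212.2] rect [524.2 211.2] [39.9 49.5] 33.2 ray0 [[470.698, 322.017, 248.337], [0.295, -0.605, -0.74]]
```

View pics/w4.png

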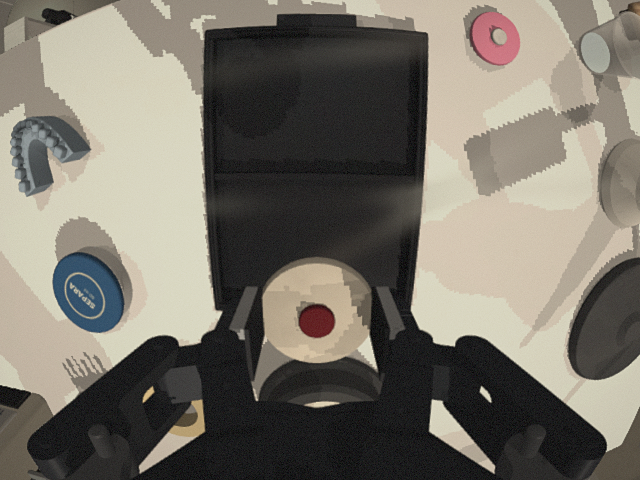

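Black tray seen: near wall at row 30, divider at row 173, side walls at columns 205–215 and 415–428; the felt wheel is at (316,310).

```bash
python3 - <<'E'
from h import *
s=arm.sense(); d=optics.grab_frame('wrist'); print(np.round(s['eef_pos'],1))
for p in((205,30),(428,33),(213,173),(419,175)): print(p,np.round(wat(d,s,*p,14)[:2]))
E
```

```text
[545.9 309.  106.8]
(205, 30) [398. 256.]
(428, 33) [417. 398.]
(213, 173) [493. 248.]
(419, 175) [510. 382.]
```

```bash
python3 -m pendant '[0,0,0,0.05,0,-0.9,40, 0,0,0,0.05,0,-1.7,40, 0,0,0,0.05,0,-2.2,40, 0,0,0,0.05,0,-2.35,40, 0,0,0,0.05,0,-2.35,40]'
python3 -m pendant '[0,0,0,0,0,-0.08,40, 0,0,0,0,0,-0.12,40, 0,0,0,0,0,-0.12,40]'
```

```text
time_s: 7.85
eef_pos: [547.6, 309.3, 12.6]
eef_rot: [-0.001, 0.061, 0.998, -0.0]
force: [0.7, -0.7, 0.4]
grip_width: 44.8
grasp_force: 61.3
time_s: 8.15
eef_pos: [548.4, 310.5, 9.6]
eef_rot: [0.001, 0.061, 0.998, 0.0]
force: [-0.1, 0.3, -0.8]
grip_width: 44.6
grasp_force: 61.3
```

```bash
python3 -m pendant '[0,0,0,0,0,-0.06,40, 0,0,0,0,0,-0.06,40]'
python3 -m pendant '[0,0,0,0,0,-0.03,50, 0,0,0,0,0,-0.03,62, 0,0,0,0,0,0.03,66, 0,0,0,0,0,0.3,66, 0,0,0,0,0,1,66]'
python3 -m pendant '[0,0,0,0,0,0.8,66, 0,0,0,0,0,1.5,66, 0,0,0,-0.8,-0.8,1.6,66, 0,0,0,-1.6,-1.8,1.6,66, 0,0,0,-1.6,-2.6,1.6,66]'
python3 - <<'E'
from h import *
s,d=look('w5.png',['felt_wheel','grinding_wheel'],dict(felt_wheel=17,grinding_wheel=10))
E
```

```text
time_s: 8.35
eef_pos: [547.9, 310.4, 6.1]
eef_rot: [0.0, 0.061, 0.998, 0.0]
force: [-0.8, 0.2, -0.6]
grip_width: 44.6
grasp_force: 61.4
time_s: 8.85
eef_pos: [546.2, 309.5, 43.9]
eef_rot: [-0.002, 0.061, 0.998, -0.001]
force: [-0.1, 1.0, 0.5]
grip_width: 65.8
grasp_force: 0.0
time_s: 9.35
eef_pos: [481.1, 205.5, 110.6]
eef_rot: [-0.0, 0.06, 0.998, -0.0]
force: [1.1, 0.1, -0.1]
grip_width: 66.1
grasp_force: 0.0
t 9.35 tcp [481.1 205.5 110.6] yaw 83.1 grip 66.1
felt_wheel [(0.86, [548.0, 311.0, 14.0]), (0.71, [476.0, 319.0, 3.0])]
  cut 0.69 px 462 302 mean [544.4 309.7] rect [544.7 311.5] [50.9 42. ] 28.5 ray0 [[406.942, 215.144, 253.576], [0.474, 0.326, -0.818]]
grinding_wheel [(0.91, [447.0, -8.0, 8.0]), (0.58, [415.0, 446.0, 5.0])]
  cut 0.84 px 55 227 mean [448.4  -5.7] rect [449.4  -6.3] [41.2 40.9] 60.0 ray0 [[406.942, 215.144, 253.576], [0.125, -0.666, -0.735]]
  cut 0.56 px 604 125 mean [415.8 447.9] rect [415.3 448.5] [42.1 39.5] 88.0 ray0 [[406.942, 215.144, 253.576], [0.026, 0.69, -0.723]]
```

```bash
python3 -m pendant '[0,0,0,-0.2,-1.2,0,66, 0,0,0,-0.4,-2.4,-0.2,66, 0,0,0,-0.6,-3.6,-0.5,66, 0,0,0,-0.75,-4.8,-1,66, 0,0,0,-0.75,-5.4,-1.2,66]'
python3 -m pendant '[0,0,0,0,0,0,60, 0,0,0,0,0,0,60]'
python3 - <<'E'
from h import *
s,d=look('w6.png',['grinding_wheel'],dict(grinding_wheel=10))
E
```

```text
time_s: 10.1
eef_pos: [453.2, -11.4, 61.0]
eef_rot: [-0.001, 0.061, 0.998, -0.0]
force: [0.1, -0.6, 0.2]
grip_width: 65.8
grasp_force: 0.0
time_s: 10.3
eef_pos: [454.4, -9.1, 62.4]
eef_rot: [0.0, 0.061, 0.998, 0.0]
force: [0.6, 0.3, 0.3]
grip_width: 59.8
grasp_force: 0.0
t 10.3 tcp [454.4  -9.1  62.4] yaw 83.0 grip 59.8
grinding_wheel [(0.86, [446.0, -14.0, 7.0])]
  cut 0.85 px 311 249 mean [447.2 -10.5] rect [447.9 -10.6] [39.2 38.4] 82.9 ray0 [[380.168, 0.558, 205.272], [0.323, -0.053, -0.945]]
```

```bash
python3 -m pendant '[0,0,0,-0.12,-0.03,-0.6,58, 0,0,0,-0.12,-0.03,-1.2,58, 0,0,0,-0.12,-0.03,-1.45,58, 0,0,0,-0.12,-0.03,-1.5,58, 0,0,0,-0.12,-0.03,-1.5,58]'
python3 -m pendant '[0,0,0,0,0,0,30, 0,0,0,0,0,0,30, 0,0,0,0,0,0,30, 0,0,0,0,0,0,30]'
python3 -m pendant '[0,0,0,0,0,0.4,30, 0,0,0,0,0,1,30, 0,0,0,0,0,2,30, 0,0,0,0,0,2.5,30, 0,0,0,0,0,2.5,30]'
```

```text
time_s: 10.95
eef_pos: [449.5, -10.4, 2.7]
eef_rot: [0.0, 0.061, 0.998, 0.0]
force: [0.0, -0.2, 1.0]
grip_width: 57.5
grasp_force: 0.0
time_s: 11.35
eef_pos: [450.2, -10.9, 4.1]
eef_rot: [0.001, 0.061, 0.998, 0.0]
force: [-1.4, 1.0, 5.6]
grip_width: 34.0
grasp_force: 57.7
time_s: 11.85
eef_pos: [451.4, -11.1, 106.9]
eef_rot: [0.004, 0.061, 0.998, -0.0]
force: [0.6, 0.4, 0.0]
grip_width: 34.3
grasp_force: 57.7
```

```bash
python3 -m pendant '[0,0,0,0,0.8,0,30, 0,0,0,0,1.8,0,30, 0,0,0,0,2.8,0,30, 0,0,0,0,3.8,0,30, 0,0,0,0.1,4.7,0,30]'
python3 -m pendant '[0,0,0,0,0.9,0,30, 0,0,0,0,1.9,0,30, 0,0,0,0,2.8,0,30, 0,0,0,0,3.5,0,30, 0,0,0,0,3.6,0,30]'
python3 - <<'E'
from h import *
s,d=look('w7.png',['grinding_wheel','wheel_tray','felt_wheel'],dict(grinding_wheel=110,felt_wheel=17))
E
```

```text
time_s: 12.35
eef_pos: [452.2, 178.8, 101.0]
eef_rot: [-0.001, 0.061, 0.998, -0.0]
force: [0.2, 0.1, -0.4]
grip_width: 33.8
grasp_force: 57.7
time_s: 12.85
eef_pos: [452.0, 323.6, 100.5]
eef_rot: [-0.001, 0.059, 0.998, -0.0]
force: [0.1, -0.1, -1.8]
grip_width: 33.8
grasp_force: 57.7
t 12.85 tcp [452.  323.6 100.5] yaw 83.2 grip 33.8
grinding_wheel [(0.88, [415.0, 450.0, 5.0]), (0.64, [442.0, 327.0, 104.0])]
  cut 0.92 px 316 301 mean [446.  325.1] rect [446.7 325. ] [32.8 38.3] 83.2 ray0 [[378.015, 333.152, 243.493], [0.452, -0.053, -0.891]]
  cut 0.71 px 494 168 mean [399.4 400.4] rect [399.3 400.8] [22.3 21.8] 87.7 ray0 [[378.015, 333.152, 243.493], [0.141, 0.445, -0.885]]
wheel_tray [(0.9, [446.0, 324.0, 3.0])]
  cut 0.8 px 314 246 mean [456.9 322.3] rect [494.  317.7] [143.2 195.3] 82.3 ray0 [[378.015, 333.152, 243.493], [0.315, -0.043, -0.948]]
felt_wheel [(0.81, [546.0, 312.0, 14.0])]
  cut 0.66 px 314 364 mean [546.2 311.5] rect [547.8 311.4] [47.1 45.9] 83.2 ray0 [[378.015, 333.152, 243.493], [0.594, -0.077, -0.801]]
```

View pics/w7.png

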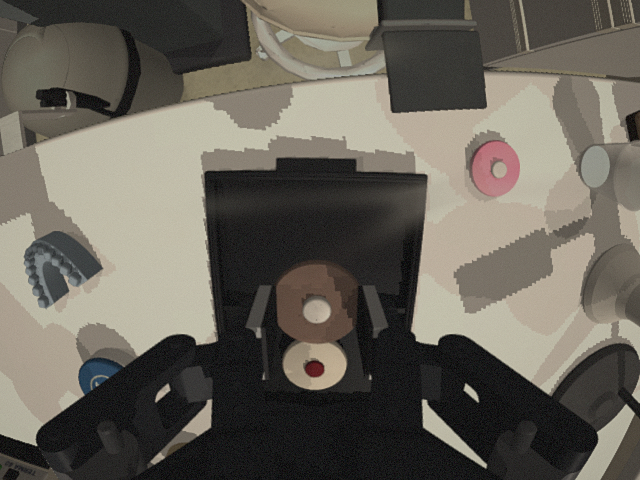

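Brown wheel held at (316,300) over the near bay; the felt wheel lies flat in the far bay (315,365). Set down.

```bash
python3 -m pendant '[0,0,0,0.15,-0.05,-0.8,30, 0,0,0,0.15,-0.05,-1.6,30, 0,0,0,0.15,-0.05,-2.0,30, 0,0,0,0.15,-0.05,-2.2,30, 0,0,0,0.15,-0.05,-2.2,30]'
python3 -m pendant '[0,0,0,0,0,-0.05,30, 0,0,0,0,0,-0.05,30]'
```

```text
time_s: 13.7
eef_pos: [458.7, 318.6, 13.4]
eef_rot: [-0.001, 0.061, 0.998, -0.0]
force: [-0.2, 0.3, -0.5]
grip_width: 33.7
grasp_force: 57.7
time_s: 13.9
eef_pos: [459.9, 319.7, 13.6]
eef_rot: [0.001, 0.061, 0.998, 0.001]
force: [0.0, 0.6, -0.5]
grip_width: 34.0
grasp_force: 57.7
```

```bash
python3 -m pendant '[0,0,0,-0.05,0,-0.07,30, 0,0,0,-0.05,0,-0.1,30, 0,0,0,-0.05,0,-0.1,30]'
```

```text
time_s: 14.2
eef_pos: [457.1, 319.3, 8.3]
eef_rot: [0.0, 0.061, 0.998, 0.0]
force: [-0.7, 0.4, -0.2]
grip_width: 33.9
grasp_force: 57.8
```

```bash
python3 -m pendant '[0,0,0,0,0,-0.02,40, 0,0,0,0,0,0,50, 0,0,0,0,0,0.05,54, 0,0,0,0,0,0.6,54, 0,0,0,0,0,1.4,54]'
python3 -m pendant '[0,0,1,0,-0.3,0.8,70, 0,0,2.4,0,-1.5,1,85, 0,0,3.9,0,-2.7,1,85, 0,0,5.4,0,-3.9,1,85, 0,0,5.6,0,-4.9,1,85]'
python3 -m pendant '[0,0,0,0,-0.1,0,85, 0,0,0,0,-0.1,0,85, 0,0,0,0,-0.1,0,85]'
python3 - <<'E'
from h import *
s,d=look('w8.png',['blue_cast','grinding_wheel'],dict(blue_cast=30,grinding_wheel=16))
E
```

```text
time_s: 14.7
eef_pos: [455.8, 318.3, 62.5]
eef_rot: [-0.002, 0.061, 0.998, -0.001]
force: [0.2, 0.8, -0.0]
grip_width: 54.4
grasp_force: 0.0
time_s: 15.2
eef_pos: [456.9, 121.2, 104.6]
eef_rot: [0.001, -0.184, 0.983, -0.0]
force: [1.5, 0.2, 0.1]
grip_width: 84.9
grasp_force: 0.0
time_s: 15.5
eef_pos: [457.2, 119.9, 104.3]
eef_rot: [0.0, -0.182, 0.983, 0.0]
force: [0.5, -0.1, 0.3]
grip_width: 85.1
grasp_force: 0.0
t 15.5 tcp [457.2 119.9 104.3] yaw 111.0 grip 85.1
blue_cast [(0.96, [440.0, 110.0, 29.0]), (0.7, [453.0, 317.0, 11.0])]
  cut 0.85 px 314 223 mean [442.8 114. ] rect [443.3 114.3] [53.  59.8] 21.0 ray0 [[387.263, 93.896, 247.106], [0.246, 0.089, -0.965]]
  cut 0.51 px 537 317 mean [449.6 299.9] rect [449.8 300.5] [36.3 39.6] 17.1 ray0 [[387.263, 93.896, 247.106], [0.204, 0.673, -0.711]]
grinding_wheel [(0.89, [454.0, 313.0, 14.0]), (0.85, [416.0, 442.0, 6.0])]
  cut 0.79 px 631 312 mean [417.1 433.5] rect [418.9 433.7] [42.3 26.9] 47.7 ray0 [[387.263, 93.896, 247.106], [0.072, 0.824, -0.562]]
  cut 0.55 px 537 317 mean [454.  313.3] rect [454.3 313.5] [39.4 41.7] 14.4 ray0 [[387.263, 93.896, 247.106], [0.205, 0.673, -0.71]]
```

View pics/w8.png

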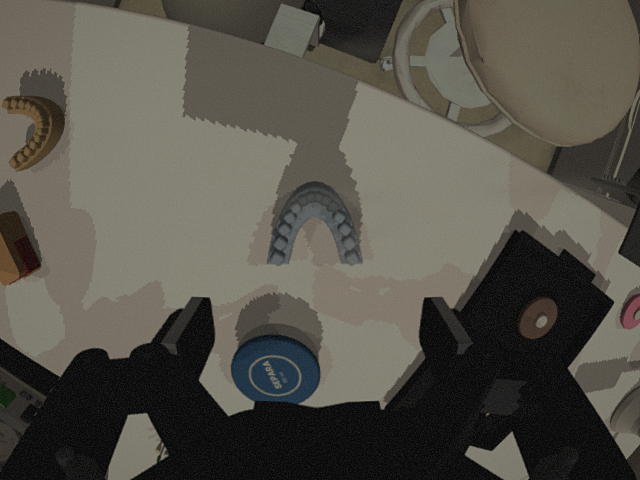

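Blue cast seen squarely at (314,225), heels level at row 263, centred between the fingers. Brown wheel is in the black tray (540,318). Descend and grip.

```bash
python3 -m pendant '[0,0,0,0,-0.02,-0.8,85, 0,0,0,0,-0.02,-1.6,85, 0,0,0,0,-0.02,-2.2,85, 0,0,0,0,-0.02,-2.45,85, 0,0,0,0,-0.02,-2.45,85]'
python3 -m pendant '[0,0,0,0,0,0,45, 0,0,0,0,0,0,45, 0,0,0,0,0,0,45, 0,0,0,0,0,0,45]'
```

```text
time_s: 16.25
eef_pos: [455.9, 118.5, 4.6]
eef_rot: [-0.002, -0.183, 0.983, -0.0]
force: [-1.0, -0.0, -0.3]
grip_width: 85.4
grasp_force: 0.0
time_s: 16.65
eef_pos: [458.9, 118.9, 8.9]
eef_rot: [0.003, -0.182, 0.983, 0.0]
force: [-0.2, 0.3, 6.4]
grip_width: 57.7
grasp_force: 62.1
```

```bash
python3 -m pendant '[0,0,0,0,0,0.1,45, 0,0,0,0,0,0.4,45, 0,0,0,0,0,1,45, 0,0,0,0,0,1.8,45, 0,0,0,0,0,2.5,45]'
python3 - <<'E'
from h import *
s=arm.sense();print(s['eef_pos'],s['grip_width'],s['grasp_force'])
d=optics.grab_frame('top')
for p in((357,165),(450,172),(533,178)): print(np.round(atz(d,*p,0)),np.round(atz(d,*p,80)))
im=d['image'];cv2.imwrite('pics/crop2.png',cv2.resize(im[100:300,270:550,::-1],None,fx=2.8,fy=2.8,interpolation=cv2.INTER_CUBIC))
E
```

```text
time_s: 17.15
eef_pos: [457.0, 118.3, 108.2]
eef_rot: [0.0, -0.182, 0.983, -0.0]
force: [-0.9, 0.4, -1.3]
grip_width: 57.5
grasp_force: 63.2
[456.97786763 118.27876086 108.16408168] 57.514798817192606 63.23078886620351
[683. -17.   0.] [667. -11.  80.]
[ 671. -258.    0.] [ 655. -236.   80.]
[ 660. -474.    0.] [ 645. -437.   80.]
```

View pics/crop2.png

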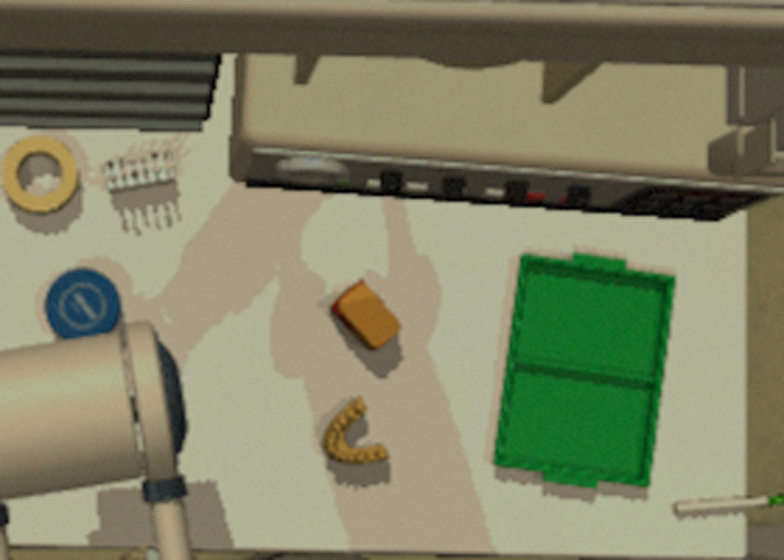

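Panel front is at x ≳ 655 near the tray, so there is clearance. Carry blue cast to the far bay of the green tray.

```bash
python3 -m pendant '[0,0,-0.4,0.1,-0.4,0,45, 0,0,-1.2,0.3,-1.1,0.1,45, 0,0,-2,0.5,-2,0.1,45, 0,0,-2.8,0.7,-2.9,0.1,45, 0,0,-3.6,0.9,-3.8,0.1,45]'
python3 -m pendant '[0,0,-0.6,0.3,-0.9,0,45, 0,0,-1.2,0.5,-1.8,0,45, 0,0,-1.8,0.8,-2.7,0,45, 0,0,-2,1,-3.6,0,45, 0,0,-2,1.2,-4.5,0,45]'
python3 -m pendant '[0,0,0,0.2,-0.8,0,45, 0,0,0,0.4,-1.6,0,45, 0,0,0,0.6,-2.4,0,45, 0,0,0,0.8,-2.9,0,45, 0,0,0,0.8,-3,0,45]'
python3 - <<'E'
from h import *
s,d=look('w9.png',['cast_tray','blue_cast'],dict(cast_tray=14,blue_cast=130))
E
```

```text
time_s: 17.7
eef_pos: [493.2, -35.0, 110.6]
eef_rot: [0.0, -0.025, 1.0, -0.0]
force: [0.4, 0.4, -1.0]
grip_width: 57.6
grasp_force: 63.3
time_s: 18.2
eef_pos: [541.2, -215.2, 110.4]
eef_rot: [0.0, 0.061, 0.998, -0.0]
force: [0.2, 0.9, -1.0]
grip_width: 57.6
grasp_force: 63.3
time_s: 18.7
eef_pos: [572.9, -335.9, 109.6]
eef_rot: [-0.0, 0.062, 0.998, -0.0]
force: [-1.0, 0.7, -0.9]
grip_width: 57.6
grasp_force: 63.3
t 18.7 tcp [ 572.9 -335.9  109.6] yaw 82.9 grip 57.6
cast_tray [(0.93, [499.0, -324.0, -0.0])]
  cut 0.56 px 317 134 mean [ 504.4 -326.4] rect [ 518.4 -328.1] [144.2 208.1] 83.2 ray0 [[498.788, -325.905, 252.512], [0.024, -0.002, -1.0]]
blue_cast [(0.65, [553.0, -331.0, 126.0])]
  cut 0.96 px 316 281 mean [ 553.8 -332.8] rect [ 556.6 -333. ] [56.4 56.8] 82.9 ray0 [[498.788, -325.905, 252.512], [0.405, -0.051, -0.913]]
```

View pics/w9.png

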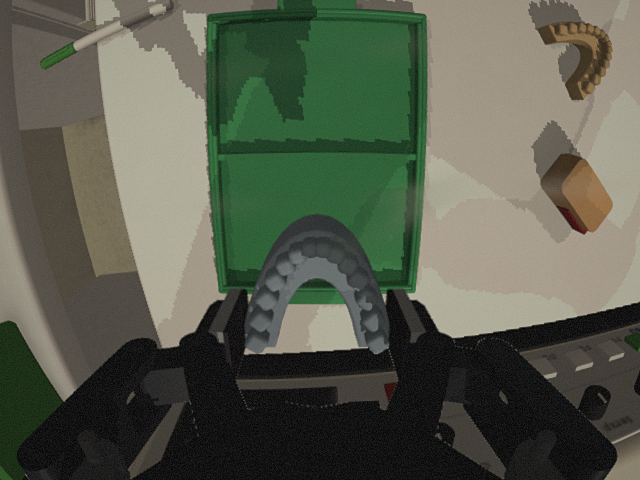

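Cast held level at (317,285) over the far bay. Tray centre is ≈(518,-328) and the cast lines up with it. Lower.

```bash
python3 -m pendant '[0,0,0,0.05,0,-0.6,45, 0,0,0,0.05,0,-1.2,45, 0,0,0,0.05,0,-1.8,45, 0,0,0,0.05,0,-2.15,45, 0,0,0,0.05,0,-2.2,45]'
python3 -m pendant '[0,0,0,0,0,-0.05,45, 0,0,0,0,0,-0.1,45, 0,0,0,0,0,-0.1,45]'
```

```text
time_s: 19.45
eef_pos: [573.9, -332.0, 19.7]
eef_rot: [-0.002, 0.06, 0.998, 0.001]
force: [-0.6, -0.2, -2.2]
grip_width: 57.9
grasp_force: 63.2
time_s: 19.75
eef_pos: [575.6, -334.0, 19.4]
eef_rot: [0.001, 0.061, 0.998, -0.001]
force: [-0.3, 0.8, -1.7]
grip_width: 57.7
grasp_force: 63.3
```

```bash
python3 -m pendant '[0,0,0,0,0,-0.05,45, 0,0,0,0,0,-0.08,45, 0,0,0,0,0,-0.08,45]'
python3 -m pendant '[0,0,0,0,0,-0.03,45, 0,0,0,0,0,-0.06,45, 0,0,0,0,0,-0.06,45]'
```

```text
time_s: 20.05
eef_pos: [575.0, -333.7, 14.8]
eef_rot: [-0.0, 0.061, 0.998, 0.0]
force: [-0.8, -0.5, -0.9]
grip_width: 57.9
grasp_force: 63.3
time_s: 20.35
eef_pos: [575.2, -333.7, 13.0]
eef_rot: [0.0, 0.061, 0.998, -0.0]
force: [-0.4, 0.8, 1.9]
grip_width: 57.7
grasp_force: 63.6
```

```bash
python3 -m pendant '[0,0,0,0,0,-0.02,60, 0,0,0,0,0,-0.02,72, 0,0,0,0,0,0.1,76, 0,0,0,0,0,0.8,76, 0,0,0,0,0,1.6,76]'
python3 -m pendant '[0,0,-0.5,0,0.2,0.7,76, 0,0,-1.8,-0.4,1,1,80, 0,0,-3.4,-0.9,2,1,80, 0,0,-5,-1.5,3,1,80, 0,0,-6.6,-2,3.7,1,80]'
python3 -m pendant '[0,0,-1.5,-0.4,0.6,0,80, 0,0,-3,-0.8,1.2,0,80, 0,0,-4.5,-0.95,1.55,0,80, 0,0,-4.9,-0.95,1.55,0,80, 0,0,-4.9,-0.95,1.55,0,80]'
python3 - <<'E'
from h import *
s,d=look('w10.png',['yellow_cast','blue_cast'],dict(yellow_cast=22,blue_cast=30))
E
```

```text
time_s: 20.85
eef_pos: [574.1, -333.0, 75.3]
eef_rot: [-0.002, 0.061, 0.998, 0.001]
force: [0.4, -0.8, 0.6]
grip_width: 76.1
grasp_force: 0.0
time_s: 21.35
eef_pos: [494.1, -183.6, 116.8]
eef_rot: [0.0, 0.344, 0.939, 0.0]
force: [0.3, 0.1, 0.7]
grip_width: 79.8
grasp_force: 0.0
time_s: 21.85
eef_pos: [457.1, -123.2, 117.1]
eef_rot: [0.001, 0.533, 0.846, 0.0]
force: [-0.3, -0.1, -0.8]
grip_width: 79.9
grasp_force: 0.0
t 21.85 tcp [ 457.1 -123.2  117.1] yaw 25.5 grip 79.9
yellow_cast [(0.59, [443.0, -109.0, 19.0])]
  cut 0.89 px 313 220 mean [ 449.6 -112.5] rect [ 450.1 -113.1] [58.2 50.2] 25.6 ray0 [[424.362, -55.41, 259.875], [0.102, -0.231, -0.967]]
blue_cast []
```

View pics/w10.png

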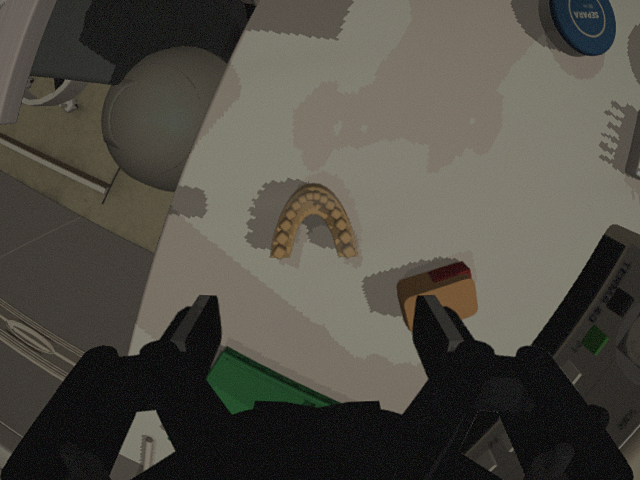

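Yellow cast squarely at (313,220), centred between the fingers, with the bar at (440,295) clear of the finger path by about 28 mm. Grip.

```bash
python3 -m pendant '[0,0,0,-0.03,-0.03,-0.9,80, 0,0,0,-0.03,-0.03,-1.8,80, 0,0,0,-0.03,-0.03,-2.5,80, 0,0,0,-0.03,-0.03,-2.78,80, 0,0,0,-0.03,-0.03,-2.78,80]'
python3 -m pendant '[0,0,0,0,0,0,45, 0,0,0,0,0,0,45, 0,0,0,0,0,0,45, 0,0,0,0,0,0,45]'
python3 -m pendant '[0,0,0,0,0,0.1,45, 0,0,0,0,0,0.4,45, 0,0,0,0,0,1,45, 0,0,0,0,0,1.8,45, 0,0,0,0,0,2.5,45]'
```

```text
time_s: 22.6
eef_pos: [454.7, -124.6, 3.6]
eef_rot: [-0.002, 0.534, 0.846, -0.0]
force: [0.8, 0.7, 0.4]
grip_width: 79.9
grasp_force: 0.0
time_s: 23.0
eef_pos: [457.3, -125.6, 8.3]
eef_rot: [0.002, 0.534, 0.846, 0.0]
force: [-2.6, -0.9, 5.5]
grip_width: 55.1
grasp_force: 60.8
time_s: 23.5
eef_pos: [456.1, -124.8, 107.8]
eef_rot: [0.001, 0.533, 0.846, 0.0]
force: [0.5, 0.1, -1.0]
grip_width: 54.9
grasp_force: 62.0
```

```bash
python3 -m pendant '[0,0,0.8,0.05,-0.3,0.05,45, 0,0,2,0.1,-0.9,0.1,45, 0,0,3.4,0.2,-1.5,0.1,45, 0,0,4.8,0.3,-2.1,0.1,45, 0,0,6.2,0.4,-2.7,0.1,45]'
python3 -m pendant '[0,0,1.4,0.1,-0.6,0,45, 0,0,2.8,0.2,-1.2,0,45, 0,0,4.2,0.3,-1.8,0,45, 0,0,5.2,0.32,-2.2,0,45, 0,0,5.3,0.32,-2.3,0,45]'
python3 - <<'E'
from h import *
s,d=look('w11.png',['yellow_cast','blue_cast'],dict(yellow_cast=125,blue_cast=30))
E
```

```text
time_s: 24.0
eef_pos: [472.2, -233.8, 110.6]
eef_rot: [0.001, 0.286, 0.958, -0.0]
force: [-0.4, -0.1, -1.7]
grip_width: 55.0
grasp_force: 62.1
time_s: 24.5
eef_pos: [484.6, -326.4, 110.0]
eef_rot: [0.0, 0.061, 0.998, -0.0]
force: [0.4, 0.3, -1.6]
grip_width: 55.1
grasp_force: 62.1
t 24.5 tcp [ 484.6 -326.4  110. ] yaw 83.0 grip 55.1
yellow_cast [(0.85, [465.0, -319.0, 122.0])]
  cut 0.75 px 315 280 mean [ 467.1 -324. ] rect [ 469.9 -324.7] [55.5 54.2] 84.8 ray0 [[410.334, -316.535, 252.853], [0.401, -0.053, -0.914]]
blue_cast [(0.96, [551.0, -326.0, 34.0])]
  cut 0.58 px 321 339 mean [ 554.9 -330.8] rect [ 557.1 -330.8] [61.3 66.2] 83.9 ray0 [[410.334, -316.535, 252.853], [0.542, -0.053, -0.839]]
```

View pics/w11.png

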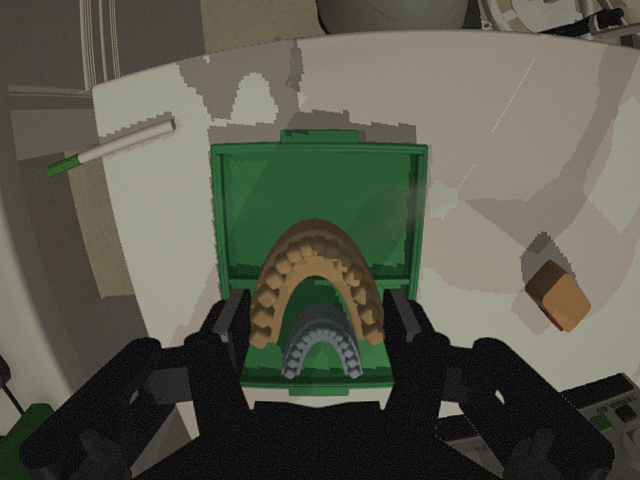

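Yellow cast held level at (315,280) over the near bay; blue is flat in the far bay (321,340). Lower.

```bash
python3 -m pendant '[0,0,0,0,0.05,-0.6,45, 0,0,0,0,0.05,-1.2,45, 0,0,0,0,0.05,-1.8,45, 0,0,0,0,0.05,-2.15,45, 0,0,0,0,0.05,-2.25,45]'
python3 -m pendant '[0,0,0,0,0,-0.05,45, 0,0,0,0,0,-0.1,45, 0,0,0,0,0,-0.1,45]'
python3 -m pendant '[0,0,0,0,0,-0.03,45, 0,0,0,0,0,-0.06,45, 0,0,0,0,0,-0.06,45]'
```

```text
time_s: 25.25
eef_pos: [483.8, -321.5, 17.3]
eef_rot: [-0.001, 0.061, 0.998, 0.001]
force: [-0.7, -0.1, -0.0]
grip_width: 55.3
grasp_force: 62.1
time_s: 25.55
eef_pos: [485.2, -323.2, 16.4]
eef_rot: [0.001, 0.061, 0.998, -0.0]
force: [0.6, -0.7, -1.7]
grip_width: 55.1
grasp_force: 62.1
time_s: 25.85
eef_pos: [484.7, -322.9, 12.9]
eef_rot: [0.0, 0.061, 0.998, -0.0]
force: [0.0, 0.2, -2.1]
grip_width: 54.9
grasp_force: 62.1
```

```bash
python3 -m pendant '[0,0,0,0,0,-0.02,45, 0,0,0,0,0,-0.04,45, 0,0,0,0,0,-0.04,45]'
python3 -m pendant '[0,0,0,0,0,0,60, 0,0,0,0,0,0,70, 0,0,0,0,0,0.1,74, 0,0,0,0,0,0.8,74, 0,0,0,0,0,1.6,74]'
python3 -m pendant '[0,0,0,0,0,0.7,76, 0,0,0,-0.2,0.8,1.3,76, 0,0,0,-0.4,1.9,1.8,76, 0,0,0,-0.4,3,2,76, 0,0,0,-0.4,4,2,76]'
python3 -m pendant '[0,0,0,0,1,0,76, 0,0,0,0,1.7,0,76, 0,0,0,0,1.7,0,76, 0,0,0,0,1.7,0,76]'
python3 - <<'E'
from h import *
s,d=look('w12.png',['yellow_cast','blue_cast','felt_wheel','grinding_wheel'],dict(yellow_cast=22,blue_cast=30,felt_wheel=17,grinding_wheel=16))
d=optics.grab_frame('top'); im=d['image']; cv2.imwrite('pics/top9.png',cv2.resize(im[150:300,180:530,::-1],None,fx=2.2,fy=2.2,interpolation=cv2.INTER_CUBIC))
for l in ('compound_bar','grease_tin'): print(l,[np.round(w(d,x['point'])).tolist() for x in nets.recognise(l,d)[:1]])
E
```

```text
time_s: 26.15
eef_pos: [484.9, -322.9, 12.5]
eef_rot: [0.0, 0.061, 0.998, -0.0]
force: [-2.4, 1.8, 4.8]
grip_width: 55.2
grasp_force: 63.1
time_s: 26.65
eef_pos: [483.7, -322.2, 74.3]
eef_rot: [-0.002, 0.061, 0.998, 0.001]
force: [0.1, -1.4, -0.2]
grip_width: 74.1
grasp_force: 0.0
time_s: 27.15
eef_pos: [469.1, -161.7, 157.8]
eef_rot: [0.002, 0.061, 0.998, -0.001]
force: [0.3, 0.3, 0.6]
grip_width: 76.0
grasp_force: 0.0
time_s: 27.55
eef_pos: [468.8, -94.6, 155.6]
eef_rot: [0.0, 0.06, 0.998, -0.0]
force: [0.1, 0.2, 0.3]
grip_width: 76.0
grasp_force: 0.0
t 27.55 tcp [468.8 -94.6 155.6] yaw 83.1 grip 76.0
yellow_cast [(0.62, [471.0, -307.0, 23.0])]
  cut 0.95 px 81 258 mean [ 473.9 -314.1] rect [ 472.  -317.5] [75.1 53.7] 85.0 ray0 [[394.426, -84.9, 298.381], [0.216, -0.622, -0.753]]
blue_cast [(0.57, [554.0, -320.0, 28.0])]
  cut 0.8 px 97 336 mean [ 552.5 -321.3] rect [ 554.2 -329.6] [51.1 83. ] 9.1 ray0 [[394.426, -84.9, 298.381], [0.404, -0.603, -0.688]]
felt_wheel []
grinding_wheel []
compound_bar []
grease_tin [[565.0, 128.0, 29.0]]
```

View pics/top9.png

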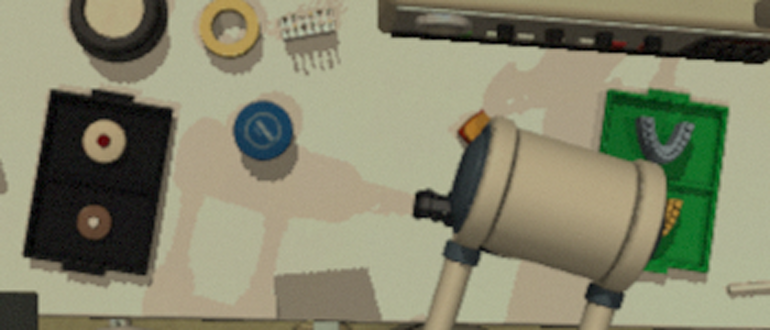

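View pics/w12.png

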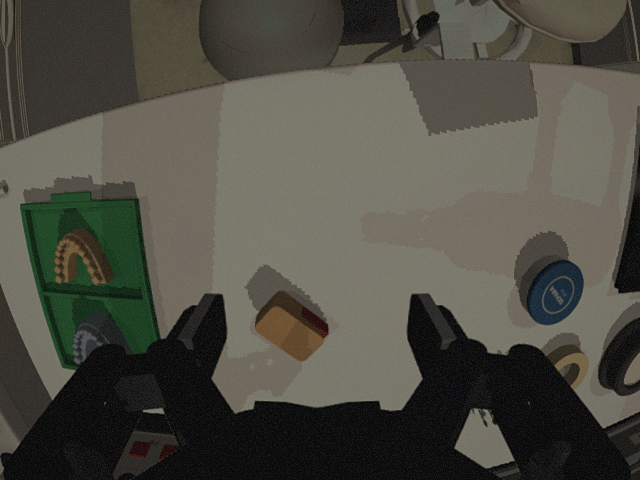

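All four things lie flat in their own bays: felt (103,140) and brown (93,222) in the black tray, blue (665,135) and yellow (wrist 80,258) in the green one. Bar and tin have not moved, and the arm is clear.

```bash
python3 -c "
from station import arm
print(arm.finish_job())"
```

```text
the job is handed in; nothing more can be done
None
```

The job is handed in (no verdict came back): by the last pictures both casts lie in the green tray and both wheels in the black tray, one to a bay and the right way up, with the bar and tin where they stood.

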